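# Clamp a spar blank in the drilling jig

## Task

Get the square wooden spar ready for drilling in the metal jig, using fingertips only: push the spar fully home against the jig's end stop, swing the clamp strap over it until the strap meets its stop pin, and then press the cam lever all the way down so that the strap's rubber foot holds the spar tight. Do not lift the spar, and leave everything around the jig where it lies.

Things in the scene. Friction and masses are not known exactly. Their poses are not given: they have to be found in the camera images.
- jig: drilling jig fast to the table on the green cutting mat (mat top 3 mm above the table): aluminium plate 120 x 160 mm, its top 18 mm above the origin. Origin: centre of its underside; x: across the spar, away from the robot at yaw 0; y: along the spar, to the end stop. Steel rails, tops at z = 27 mm, make an open-ended channel 15.5 mm wide along y, centred at x = 12 mm, y = -78 to 68 mm
- drill_bush (a point): top of the steel drill bush, 50 mm above the jig's origin, on a fixed aluminium bridge 49 mm (x) by 22 mm (y) across the channel (bush at x = 12, y = 45 mm in the jig's frame); the spar slides under it with 3 mm of room
- stop_pin (a point): top of the fixed pin (6 mm thick, 50 mm high) that the strap's left side meets when it is over the spar: x = 34, y = 13 mm in the jig's frame
- stop_face (a point): centre of the face of the steel end stop that closes the channel at its +y end (jig frame x = 12, y = 68, z = 25 mm)
- spar: loose plain wooden spar blank, square, 14 x 180 x 14 mm, about 28 g, in the channel (underside 18 mm, top 32 mm above the jig's origin). It starts 18 to 38 mm short of the end stop. Origin: centre of its underside; y: along it, to the stop. When home its outer end is at y = -112 mm in the jig's frame and juts 32 mm out over the plate's edge (y = -80 mm)
- spar_outer_end (a point): centre of the spar's free end face, 7 mm above its underside; the end to push, towards +y of the jig
- spar_inner_end (a point): centre of the spar's other end face, which has to meet the stop face
- strap_pivot (a point): point on the vertical axis about which strap and lever swing together (jig frame x = -40, y = 0, z = 46 mm, the strap's mid-height)
- strap_swing (a joint): swing of the clamp strap about that axis, rad: 0 = over the spar, pointing along +x of the jig, against the stop pin; at a value a it points along (cos a, -sin a) in the jig's x, y. It starts at 1.05 to 1.5 (parked to the right, beside the spar); limit 1.65. Friction 0.05 N m; it stays where it is left
- strap_tip (a point): tip of the strap, at mid-height, 82 mm from the pivot axis. The strap is a flat steel bar 20 mm wide, 12 mm thick, with round ends; its underside is 40 mm and its top 52 mm above the jig's origin while the lever is up, so that it passes 8 mm over the spar, and its foot about 2 mm. A nut and spindle 52 mm from the axis reach 9 mm above its top
- clamp_foot: round rubber foot, 15 mm across, under the strap 52 mm from the pivot axis; origin: centre of its underside. Sprung (5 N per mm); with the strap over and the lever down it presses on the spar with about 12 N
- cam_lever (a joint): cam lever, rad: 0 = up (49 degrees above the horizontal), 0.85 = fully down, level. It starts at 0 to 0.1. Closing it lowers the strap by 4.5 mm. Friction 0.2 N m; it stays where it is left
- lever_pin (a point): centre of the lever's pin, on the strap's pivot axis, 65.6 mm above the jig's origin; the pin is level and square to the strap
- lever_tip (a point): end of the lever's round black grip (12 mm thick, from 22 to 63 mm from the pin), 63 mm from the pin. The lever points away from the strap's tip (while up, upward and away from it): with the strap over, to -x of the jig. When down, the grip's top is 72 mm above the jig's origin
- pin_drill: pen-size white and black hand drill, 24 x 124 x 24 mm, lying behind the jig; leave it
- thread_pale: spool of pale thread, 25 mm across, 29 mm high, standing at the jig's far right corner, beyond the spar's free end from the robot; leave it
- thread_dark: spool of dark thread, 25 mm across, 29 mm high, on the table left of the mat; leave it
- side_cutters: small cutters with red sleeves, 42 x 110 x 13 mm, lying on the table left of the mat; leave them
- pencil: yellow pencil, 130 mm long, lying in front of the mat; leave it
- spare_spar: second wooden spar blank of the same size, lying on the table in front of the mat's left corner, not in the jig; leave it
- sanding_pad: purple sanding block, 34 x 64 x 10 mm, lying at the mat's far right corner; leave it

How it is judged:
On the way, in this order (a step that is already met when the one before it is completed fails the run):
1. the spar is home against the end stop (within 2 mm) and the strap is swung over it (within 0.1 rad of its stop), the lever still up (y of spar_inner_end in the frame of stop_face above -0.002 m and value of joint strap_swing below 0.1 rad and value of joint cam_lever below 0.4 rad), for 0.1 s.
2. the lever is down and the foot presses on the spar (value of joint cam_lever above 0.75 rad and contact force between clamp_foot and spar above 5 N), for 0.2 s.
At the end, for the whole second after the job is handed in: The spar lies flat in the channel with its end within 2 mm of the end stop, the strap is over it within 0.1 rad of its stop pin, the cam lever is down (past 0.75 of 0.85 rad) and the rubber foot presses on the spar with more than 5 N; everything is at rest (all of step 2 and y of spar_inner_end in the frame of stop_face above -0.002 m and z of spar in the frame of jig below 0.02 m and angle between the y axis of spar and the y axis of jig, either way round below 0.05 rad and value of joint strap_swing below 0.1 rad and linear speed of spar below 0.01 m/s); the robot touches nothing.
It fails at once if the spar is lifted more than 8 mm off its seat (z of spar in the frame of jig above 0.026 m).
It fails at once if the hand drill is moved more than 25 mm (distance of pin_drill from where it was at the start of the episode above 0.025 m).
It fails at once if a spool is moved more than 25 mm (distance of any of thread_pale, thread_dark from where it was at the start of the episode above 0.025 m).
It fails at once if the cutters or the pencil are moved more than 25 mm (distance of any of side_cutters, pencil from where it was at the start of the episode above 0.025 m).
It fails at once if the spare spar or the sanding block is moved more than 25 mm (distance of any of spare_spar, sanding_pad from where it was at the start of the episode above 0.025 m).
It also fails if it takes over 58 s, if anything falls off the work surface, if the arm or the gripper's body presses on something with over 40 N, if the wrist force passes 120 N, or if a joint passes its speed limit or range.

## Robot

A 6-joint arm with a two-finger parallel gripper is mounted at the origin on a cart in front of the work surface, level with it; the furniture and walls round the work are solid. World frame = base frame: x ahead of the robot, y to its left, z up, the work surface at z = 0. Lengths are in m, angles in rad, forces in N, time in s.
With the tool pointing down it reaches from about 0.15 to 0.775 m from the base axis. Payload 6.1 kg.
Tool frame: the origin (TCP) lies between the finger pads; the fingertips stand manip.tip_reach ahead of it and the grasp point (between the pads) lies 3 mm ahead of it (manip.tip_reach is the distance from the TCP to the fingertips, in m); z points along the fingers, y is the line along which they close (so a half turn about z gives the same grasp; the last joint's range is limited). The gripper opens to 85 mm and grips with 20 to 120 N. Pads are 22 mm wide; open, the fingers measure 114 mm over their backs; the gripper's body (76 mm by 85 mm) begins 54 mm behind the grasp point. The pads swing forward as they close: fully open they stand 13 mm farther back than shut.
Start: joints at [-1.188, 0.126, -0.04, 1.405, 0, 1.571], TCP at [0.196, -0.487, 0.253] pointing down, gripper open.
Joint ranges: [-2.72, 2.72], [-0.95, 1.95], [-1.27, 1.35], [-1.78, 2.02], [-1.46, 1.47], [-3.14, 3.14]. Speed limits (rad/s): [2.39, 2.39, 3.01, 3.14, 3.14, 3.14].

## Interface

Orientations are given as a 3x3 rotation matrix whose columns are the frame's x, y, z axes.
In Python, from plant import manip, imaging, spotter gives the robot as it stands.
- The arm moves only by the shell command python3 -m jog 'ROWS' [OPENING]. ROWS is JSON, a list of rows, each an object with "translation": the shift along the tool's x, y, z in cm, a list of three; "rotation": the turn, a rotation vector about the tool's x, y, z in degrees, a list of three. A call has 1 to 12 rows; each row is the pose to reach, as a shift and turn from the pose commanded when the call began, along the tool's axes at that moment; what a row does not reach only later rows make up. A row lasts 1/8 s, in which the tool goes at most 62.5 mm and 10.7 degrees, less where a joint would pass 70% of its speed; a pose out of reach is approached as far as the arm can. A call with a gripper value outside its range is refused whole. OPENING is the closure, from 0 (fully open) to 1 (shut), set as the call begins (- or left out, the last holds). The fingers move at their own pace and stop on an object; the grip force is fixed at half the most. Time passes only in rows, so rows that repeat a pose let the fingers close. It gives the time, the measured TCP pose, the force, the opening and the grip force at its end, in the units of the state.
- manip.read_state(): the state, without advancing time (a new reading comes with each control period).
- imaging.grab_frame(name): name is "scene" or "top" or "wrist"; returns a dict with "color" (420x560x3 uint8, red, green, blue), "range_z" (420x560 float32, m along the optical axis (not along the pixel's ray), 0 where there is no reading), "camera_matrix" (3x3 intrinsics, pixels), "D" ([k1, k2, p1, p2, k3] as OpenCV has them; the pictures are not rectified), "world_to_cam" (4x4, takes a point from world to camera coordinates). Camera axes: x right, y down, z forward; pixel columns grow to the right and rows downward; lengths in m; the calibration is good to about 2 mm. A picture is of the moment at which its call begins.
- manip.close_job(): hands the job in; it is judged then, once.
Trained networks look in a picture, given as the dict that the camera call returned (one of the last four; its "shot" number tells which), for a name from the list of things; names that differ only in an ending like _2 or _b are one class to them, and where a whole thing is asked for, a point or a joint stands for the part that bears it (a point fixed in the world has none). Each returns a list of dicts, best first, with "conf" (0 to 1); they miss things now and then, are a little off and sometimes report something else, mostly with a low value. They report only what shows in the picture. A call takes as long as a camera call.
- spotter.outline_of(picture, target): "pixels" (420x560 bool, what is visible of it) and "xy" ([column, row] as shares, 0 to 1, of the picture: columns of its width, rows of its height, amid what is visible of it).
- spotter.place_of(picture, target): "xy" ([column, row] as shares, 0 to 1, of the picture: columns of its width, rows of its height: a listed point, or the origin of a listed thing).
The state is a dict: "clock": time; "q": joint angles; "qd": joint speeds; "effort": joint torques, N m; "eef_pos": TCP position; "orientation": TCP orientation; "contact_force": force on the tool from outside, world axes, zero at the start; "moment": the same for the moment, N m; "width": finger opening in m; "grasp_force": force on a finger pad.
Only numpy, scipy, OpenCV 4.12 (cv2) and the standard library are available. Lean on these libraries where they do the work, as an engineer would, in place of code of your own. Each camera call takes 0.05 s, during which the arm holds its last target. There are 200 camera calls.

## Working session

There is one attempt and no reset: what is moved stays moved. The work goes in short steps, Python scripts to look and compute and a shell command to move; the robot and the scene stay as the last step left them, time stands still between calls to the robot, and variables do not carry over. Pictures are saved under pics/ and viewed, at most 10 in all, crops included, and the job is handed in when it is done.

```bash
mkdir -p pics
cat > h.py <<'E'
import numpy as np, cv2
from plant import manip, imaging, spotter
def ray(f,xy):
    h,w=f["color"].shape[:2]
    p=np.array([[[xy[0]*w,xy[1]*h]]],float)
    u=cv2.undistortPoints(p,np.array(f["camera_matrix"]),np.array(f["D"]))[0,0]
    T=np.linalg.inv(f["world_to_cam"]); return T[:3,3],T[:3,:3]@np.array([u[0],u[1],1.])
def atz(f,xy,z):
    o,d=ray(f,xy); return o+d*(z-o[2])/d[2]
def proj(f,P):
    T=np.array(f["world_to_cam"]);r,_=cv2.Rodrigues(T[:3,:3])
    return cv2.projectPoints(np.array(P,float).reshape(-1,3),r,T[:3,3],np.array(f["camera_matrix"]),np.array(f["D"]))[0][:,0]
def save(f,n): cv2.imwrite("pics/"+n,f["color"][:,:,::-1])
E
python3 - <<'E'
from h import *
np.set_printoptions(precision=4,suppress=True)
s=manip.read_state(); print(s["clock"],s["eef_pos"],s["orientation"],s["width"],manip.tip_reach)
Z=dict(jig=.003,drill_bush=.053,stop_pin=.053,stop_face=.028,spar_outer_end=.028,strap_pivot=.049,strap_tip=.049,lever_pin=.0686,lever_tip=.116,thread_pale=.0,spar=.021,pin_drill=0,sanding_pad=0)
pics=[]
for c in ("top","scene"):
    f=imaging.grab_frame(c); save(f,c+"0.png"); pics.append(f["color"])
    for k,z in Z.items():
        r=spotter.place_of(f,k)
        print(c,k,[(round(q["conf"],2),np.round(np.array(q["xy"])*[560,420],0),atz(f,q["xy"],z)) for q in r[:1]])
E
```

```text
0.0 [ 0.196  -0.4867  0.2525] [[ 0.9276  0.3736 -0.0006]
 [ 0.3736 -0.9276  0.0015]
 [ 0.     -0.0016 -1.    ]] 0.08535380278478913 0.022
top jig [(0.77, array([278., 214.]), array([0.6084, 0.1727, 0.003 ]))]
top drill_bush [(0.67, array([255., 208.]), array([0.6113, 0.222 , 0.053 ]))]
top stop_pin [(0.93, array([269., 196.]), array([0.6387, 0.1918, 0.053 ]))]
top stop_face [(0.56, array([249., 206.]), array([0.6214, 0.236 , 0.028 ]))]
top spar_outer_end [(0.6, array([373., 151.]), array([ 0.7479, -0.0487,  0.028 ]))]
top strap_pivot [(0.84, array([280., 230.]), array([0.5631, 0.1689, 0.049 ]))]
top strap_tip [(0.8, array([317., 216.]), array([0.5928, 0.0873, 0.049 ]))]
top lever_pin [(0.7, array([280., 225.]), array([0.5707, 0.1697, 0.0686]))]
top lever_tip [(0.45, array([260., 229.]), array([0.5531, 0.2118, 0.116 ]))]
top thread_pale [(0.59, array([342., 202.]), array([0.6353, 0.0237, 0.    ]))]
top spar [(0.97, array([299., 206.]), array([0.6228, 0.1247, 0.021 ]))]
top pin_drill [(0.85, array([270., 167.]), array([0.7209, 0.19  , 0.    ]))]
top sanding_pad [(0.59, array([370., 152
[... 367 characters left out ...]
r_end [(0.67, array([321., 208.]), array([0.6135, 0.0474, 0.028 ]))]
scene strap_pivot [(0.59, array([288., 224.]), array([0.5648, 0.1716, 0.049 ]))]
scene strap_tip [(0.65, array([312., 210.]), array([0.5898, 0.0914, 0.049 ]))]
scene lever_pin [(0.71, array([266., 214.]), array([0.5992, 0.2104, 0.0686]))]
scene lever_tip [(0.6, array([274., 210.]), array([0.5452, 0.2204, 0.116 ]))]
scene thread_pale [(0.47, array([296., 202.]), array([0.7  , 0.068, 0.   ]))]
scene spar [(0.51, array([298., 217.]), array([0.6143, 0.1131, 0.021 ]))]
scene pin_drill [(0.65, array([255., 210.]), array([0.7187, 0.1813, 0.    ]))]
scene sanding_pad [(0.57, array([322., 183.]), array([ 0.7548, -0.054 ,  0.    ]))]
```

Run:
```python
import cv2
a=cv2.imread("pics/top0.png")[120:290,170:430]
cv2.imwrite("pics/top0c.png",cv2.resize(a,None,fx=3,fy=3,interpolation=cv2.INTER_CUBIC))
```

```text
(no output)
```

View pics/top0c.png

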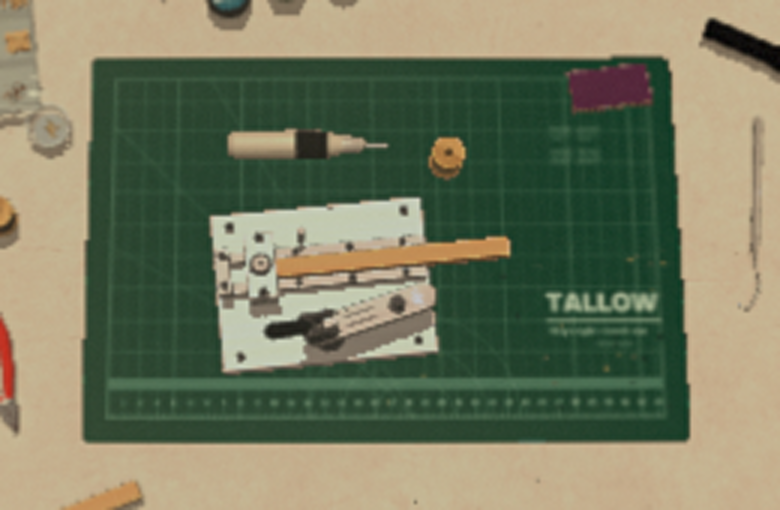

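The top view shows the jig plate corners at crop (210,215), (420,198), (438,351) and (223,371). The spar's outer end is at (511,246), which is image (340,202). The strap is parked to the right at (425,295), and the lever points left to (270,330). The pale spool stands at (447,157), so the network mislabelled spar_outer_end and thread_pale.

```bash
cat >> h.py <<'E'
from scipy.optimize import least_squares
def J2W(p,P):
    P=np.atleast_2d(np.array(P,float)); c,s=np.cos(p[2]),np.sin(p[2])
    return np.c_[p[0]+c*P[:,0]-s*P[:,1],p[1]+s*P[:,0]+c*P[:,1],P[:,2]+.003]
def fit(f,jp,px,p0):
    return least_squares(lambda p:(proj(f,J2W(p,jp))-px).ravel(),p0,loss="soft_l1")
E
python3 - <<'E'
from h import *
np.set_printoptions(precision=4,suppress=True)
f=imaging.grab_frame("top")
px=np.array([[210,215],[420,198],[438,351],[223,371]])/3+[170,120]
px=np.r_[px,[[255,208],[269,196]]]
jp=[[.06,.08,.018],[.06,-.08,.018],[-.06,-.08,.018],[-.06,.08,.018],[.012,.045,.05],[.034,.013,.05]]
r=fit(f,jp,px,[.608,.172,.08]); print(r.x,r.fun.reshape(-1,2))
p=r.x; np.save("jig.npy",p)
c,s=np.cos(p[2]),np.sin(p[2])
def w2j(w): d=w[:2]-p[:2]; return np.array([c*d[0]+s*d[1],-s*d[0]+c*d[1]])
for n,uv,z in (("outer",(340,202),.032),("tip",(317,216),.049)):
    w=atz(f,(uv[0]/560,uv[1]/420),z); print(n,w,w2j(w))
t=w2j(w)-[-.04,0]; print("swing",np.arctan2(-t[1],t[0]),np.linalg.norm(t))
print("pale",atz(f,(319/560,170/420),.02))
R=np.array(manip.read_state()["orientation"]);e=np.array(manip.read_state()["eef_pos"])
tgt=J2W(p,[[.012,-.19,.12]])[0]; print("above-approach",tgt,"tool shift cm",R.T@(tgt-e)*100)
E
```

```text
[0.6042 0.1741 0.0813] [[-0.457   0.0517]
 [-0.3437 -0.6546]
 [-0.4235  0.1579]
 [-0.4491  0.1545]
 [ 1.357  -0.3642]
 [ 0.978   0.6072]]
outer [0.628  0.0332 0.032 ] [ 0.0123 -0.1423]
tip [0.593  0.0874 0.049 ] [-0.0182 -0.0855]
swing 1.3214733253051676 0.08824336508459261
pale [0.707  0.0766 0.02  ]
above-approach [ 0.6316 -0.0143  0.123 ] tool shift cm [ 58.054  -27.5813  13.0292]
```

```bash
python3 -m jog '[{"translation":[10,-5,1],"rotation":[0,0,5]},{"translation":[20,-10,2],"rotation":[0,0,10]},{"translation":[30,-15,3],"rotation":[0,0,17.2]},{"translation":[40,-20,4],"rotation":[0,0,17.2]},{"translation":[50,-24,5],"rotation":[0,0,17.2]},{"translation":[58,-27.6,5.5],"rotation":[0,0,17.2]},{"translation":[58,-27.6,5.5],"rotation":[0,0,17.2]},{"translation":[58,-27.6,5.5],"rotation":[0,0,17.2]},{"translation":[58,-27.6,5.5],"rotation":[0,0,17.2]},{"translation":[58,-27.6,5.5],"rotation":[0,0,17.2]},{"translation":[58,-27.6,5.5],"rotation":[0,0,17.2]},{"translation":[58,-27.6,5.5],"rotation":[0,0,17.2]}]' 1
cat > look.py <<'E'
from h import *
import sys
np.set_printoptions(precision=4,suppress=True)
n=sys.argv[1]; f=imaging.grab_frame("wrist"); save(f,n+".png")
Z=dict(drill_bush=.053,stop_pin=.053,spar_outer_end=.028,strap_pivot=.049,strap_tip=.049,lever_pin=.0686,lever_tip=.116,thread_pale=.0)
p=np.load("jig.npy")
for k,z in Z.items():
    r=spotter.place_of(f,k)
    if r: q=r[0]; w=atz(f,q["xy"],z); c,s=np.cos(p[2]),np.sin(p[2]); d=w-np.r_[p[:2],0]; print(k,round(q["conf"],2),np.round(np.array(q["xy"])*[560,420]),w,"jig",np.array([c*d[0]+s*d[1],-s*d[0]+c*d[1]]))
st=manip.read_state(); print(st["clock"],st["eef_pos"],st["orientation"][:,0],st["contact_force"])
E
python3 look.py w1
```

```text
clock: 2.95
eef_pos: [0.6313, -0.0135, 0.1975]
orientation: [[0.996, 0.084, -0.001], [0.084, -0.996, -0.0], [-0.001, 0.0, -1.0]]
contact_force: [-0.7, -0.7, -0.2]
width: -0.0002
grasp_force: 0.0
drill_bush 0.71 [ 20. 202.] [0.6146 0.2213 0.053 ] jig [0.0142 0.0462]
stop_pin 0.97 [ 50. 180.] [0.6366 0.1898 0.053 ] jig [0.0336 0.013 ]
spar_outer_end 0.91 [231. 197.] [0.6287 0.0355 0.028 ] jig [ 0.0131 -0.1401]
strap_pivot 0.61 [ 78. 257.] [0.5653 0.1733 0.049 ] jig [-0.0389  0.0024]
strap_tip 0.65 [160. 241.] [0.5882 0.094  0.049 ] jig [-0.0225 -0.0785]
thread_pale 0.66 [ 77. 257.] [0.5403 0.207  0.    ] jig [-0.0611  0.038 ]
3.4 [ 0.6307 -0.0151  0.1988] [0.9967 0.0814 0.0005] [0.5761 0.6393 0.2064]
```

View pics/w1.png

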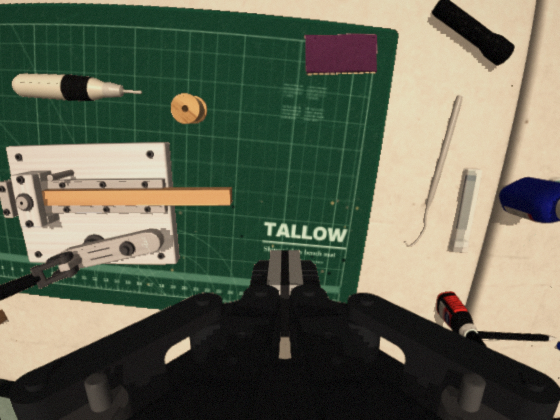

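The wrist view confirms the fit. The spar's outer end is at (231,197), about 28 mm short of home. The strap is parked with its tip at (160,241), swing about 1.35, and the pale spool is well clear at (188,108). Next I lower the closed fingers behind the spar end and push.

```bash
python3 -m jog '[{"translation":[0.1,0,5],"rotation":[0,0,0]},{"translation":[0.1,0,10],"rotation":[0,0,0]},{"translation":[0.1,0,14],"rotation":[0,0,0]},{"translation":[0.1,0,15.8],"rotation":[0,0,0]},{"translation":[0.1,-1.5,15.8],"rotation":[0,0,0]},{"translation":[0.1,-3,15.8],"rotation":[0,0,0]},{"translation":[0.1,-3.8,15.8],"rotation":[0,0,0]},{"translation":[0.1,-4.4,15.8],"rotation":[0,0,0]},{"translation":[0.1,-4.9,15.8],"rotation":[0,0,0]},{"translation":[0.1,-5.4,15.8],"rotation":[0,0,0]},{"translation":[0.1,-5.8,15.8],"rotation":[0,0,0]},{"translation":[0.1,-5.8,15.8],"rotation":[0,0,0]}]'
python3 look.py w2
```

```text
clock: 4.9
eef_pos: [0.6272, 0.0437, 0.0402]
orientation: [[0.997, 0.083, -0.0], [0.083, -0.997, 0.0], [-0.0, -0.0, -1.0]]
contact_force: [-0.4, 0.2, -0.2]
width: 0.0005
grasp_force: 0.0
spar_outer_end 0.59 [251. 277.] [0.6258 0.0586 0.028 ] jig [ 0.0121 -0.1169]
strap_pivot 0.95 [  6. 390.] [0.5643 0.1723 0.049 ] jig [-0.0399  0.0014]
thread_pale 0.72 [229.  95.] [0.7049 0.0764 0.    ] jig [ 0.0924 -0.1055]
5.35 [0.6272 0.0435 0.0403] [ 0.9966  0.0824 -0.    ] [-0.186   0.4924 -0.251 ]
```

View pics/w2.png

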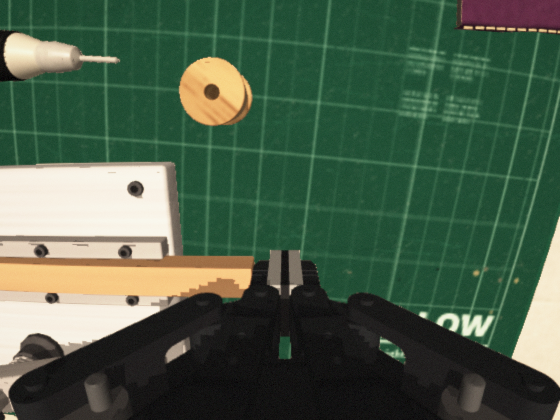

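The finger back is on the spar end at (252,275). The end is at jig y ≈ -0.117, so about 5 mm remain.

```bash
python3 -m jog '[{"translation":[0,-0.2,0],"rotation":[0,0,0]},{"translation":[0,-0.4,0],"rotation":[0,0,0]},{"translation":[0,-0.4,0],"rotation":[0,0,0]}]'; python3 -m jog '[{"translation":[0,-0.1,0],"rotation":[0,0,0]},{"translation":[0,-0.1,0],"rotation":[0,0,0]}]'
```

```text
clock: 5.72
eef_pos: [0.6269, 0.0478, 0.0403]
orientation: [[0.997, 0.083, -0.0], [0.083, -0.997, 0.0], [-0.0, -0.0, -1.0]]
contact_force: [0.8, 0.2, 0.6]
width: -0.0002
grasp_force: 0.0
clock: 5.98
eef_pos: [0.6268, 0.0486, 0.0403]
orientation: [[0.997, 0.083, -0.0], [0.083, -0.997, 0.0], [-0.0, -0.0, -1.0]]
contact_force: [1.2, -0.5, -0.6]
width: 0.0003
grasp_force: 0.0
```

```bash
for i in 1; do python3 -m jog '[{"translation":[0,-0.1,0],"rotation":[0,0,0]},{"translation":[0,-0.1,0],"rotation":[0,0,0]}]'; python3 -m jog '[{"translation":[0,-0.1,0],"rotation":[0,0,0]},{"translation":[0,-0.1,0],"rotation":[0,0,0]}]'; done | grep -E "eef|force"
```

```text
eef_pos: [0.6267, 0.0496, 0.0403]
contact_force: [-0.8, 0.3, -0.2]
grasp_force: 0.0
eef_pos: [0.6268, 0.0499, 0.0403]
contact_force: [0.5, -4.0, 0.2]
grasp_force: 2.0
```

```bash
python3 -m jog '[{"translation":[0,-0.1,0],"rotation":[0,0,0]},{"translation":[0,-0.1,0],"rotation":[0,0,0]}]' | grep -E "eef|contact"; python3 -m jog '[{"translation":[0,1.5,0],"rotation":[0,0,0]},{"translation":[0,2,-4],"rotation":[0,0,0]},{"translation":[0,2,-8],"rotation":[0,0,0]},{"translation":[0,2,-8],"rotation":[0,0,0]}]'
cat > sw.py <<'E'
from h import *
np.set_printoptions(precision=2,suppress=True)
p=np.load("jig.npy"); st=manip.read_state(); R=np.array(st["orientation"]); e=np.array(st["eef_pos"]); print(st["clock"],e)
def go(jx,jy,z): return R.T@(J2W(p,[[jx,jy,z-.003]])[0]-e)*100
for a,m,z in [(1.35,.01,.12),(1.35,.01,.064)]+[(a,0,.064) for a in (1.35,1.2,1.05,.9,.75,.6,.45,.3,.15,.05,0,-.05)]:
    u=np.array([np.cos(a),-np.sin(a)]);n=np.array([np.sin(a),np.cos(a)])
    h=.010+m+.011*abs(n[0])+.0145*abs(n[1])
    q=np.array([-.04,0])+.06*u-n*h; print(a,q*100,go(*q,z))
E
python3 sw.py
python3 - <<'E'
from h import *
f=imaging.grab_frame("top"); p=np.load("jig.npy"); save(f,"t2.png")
for k,z in (("strap_tip",.049),("stop_pin",.053)): 
    r=spotter.place_of(f,k); print(k,r[0]["conf"],atz(f,r[0]["xy"],z))
E
```

```text
eef_pos: [0.6268, 0.05, 0.0403]
contact_force: [1.3, -6.4, -0.2]
clock: 7.22
eef_pos: [0.6303, 0.0314, 0.1242]
orientation: [[0.997, 0.082, 0.007], [0.082, -0.997, 0.001], [0.007, -0.001, -1.0]]
contact_force: [-0.2, 1.3, 0.0]
width: -0.0002
grasp_force: 0.0
7.225 [0.63 0.03 0.12]
1.35 [-5.99 -6.6 ] [-7.43 -7.84  0.38]
1.35 [-5.99 -6.6 ] [-7.47 -7.84  5.98]
1.35 [-5.02 -6.38] [-6.49 -8.05  5.99]
1.2 [-4.2  -6.52] [-5.68 -7.91  5.99]
1.05 [-3.34 -6.54] [-4.81 -7.89  6.  ]
0.9 [-2.43 -6.42] [-3.91 -8.01  6.  ]
0.75 [-1.53 -6.15] [-3.   -8.28  6.01]
0.6 [-0.64 -5.71] [-2.11 -8.71  6.02]
0.45 [ 0.19 -5.12] [-1.28 -9.31  6.02]
0.3 [ 0.93 -4.36] [ -0.54 -10.06   6.03]
0.15 [ 1.54 -3.47] [  0.07 -10.96   6.03]
0.05 [ 1.87 -2.8 ] [  0.4  -11.62   6.03]
0 [ 2.   -2.45] [  0.53 -11.97   6.04]
-0.05 [ 2.12 -2.2 ] [  0.65 -12.22   6.04]
strap_tip 0.87 [0.59097817 0.08519171 0.049     ]
stop_pin 0.71 [0.63727216 0.19190104 0.053     ]
```

```bash
python3 -m jog '[{"translation":[-4.5,-2,0],"rotation":[0,0,0]},{"translation":[-7.6,-6,0],"rotation":[0,0,0]},{"translation":[-7.6,-7.8,0],"rotation":[0,0,0]},{"translation":[-7.6,-7.8,2.8],"rotation":[0,0,0]},{"translation":[-7.6,-7.8,5.6],"rotation":[0,0,0]},{"translation":[-7.6,-7.8,5.6],"rotation":[0,0,0]},{"translation":[-7.6,-7.8,5.6],"rotation":[0,0,0]}]'; python3 sw.py; python3 look.py w3
```

```text
clock: 8.25
eef_pos: [0.5501, 0.0752, 0.0646]
orientation: [[0.992, 0.125, -0.003], [0.125, -0.992, 0.021], [-0.0, -0.022, -1.0]]
contact_force: [-0.6, 0.5, -0.4]
width: 0.0001
grasp_force: 0.0
8.25 [0.55 0.08 0.06]
1.35 [-5.99 -6.6 ] [ 0.32 -2.93 -5.48]
1.35 [-5.99 -6.6 ] [ 0.33 -2.81  0.12]
1.35 [-5.02 -6.38] [ 1.31 -2.98  0.12]
1.2 [-4.2  -6.52] [ 2.12 -2.81  0.12]
1.05 [-3.34 -6.54] [ 2.99 -2.75  0.12]
0.9 [-2.43 -6.42] [ 3.89 -2.83  0.12]
0.75 [-1.53 -6.15] [ 4.81 -3.06  0.12]
0.6 [-0.64 -5.71] [ 5.72 -3.45  0.13]
0.45 [ 0.19 -5.12] [ 6.57 -4.01  0.14]
0.3 [ 0.93 -4.36] [ 7.34 -4.73  0.16]
0.15 [ 1.54 -3.47] [ 8.   -5.6   0.18]
0.05 [ 1.87 -2.8 ] [ 8.35 -6.25  0.19]
0 [ 2.   -2.45] [ 8.5 -6.6  0.2]
-0.05 [ 2.12 -2.2 ] [ 8.63 -6.84  0.2 ]
drill_bush 0.67 [29. 40.] [0.6387 0.1909 0.053 ] jig [0.0358 0.0139]
stop_pin 0.62 [31. 41.] [0.6383 0.1902 0.053 ] jig [0.0353 0.0133]
spar_outer_end 0.94 [330. 105.] [0.6274 0.0643 0.028 ] jig [ 0.0142 -0.1113]
strap_pivot 0.66 [ 82. 218.] [0.5644 0.1709 0.049 ] jig [-0.0399  0.    ]
strap_tip 0.7 [260. 182.] [0.591  0.0911 0.049 ] jig [-0.0199 -0.0816]
lever_pin 0.78 [ 52. 228.] [0.5658 0.1717 0.0686] jig [-0.0385  0.0007]
lever_tip 0.49 [332. 108.] [0.6212 0.073  0.116 ] jig [ 0.0088 -0.1021]
8.7 [0.5497 0.0752 0.0647] [0.9921 0.1255 0.0001] [-0.8837  0.2021 -0.3189]
```

View pics/w3.png

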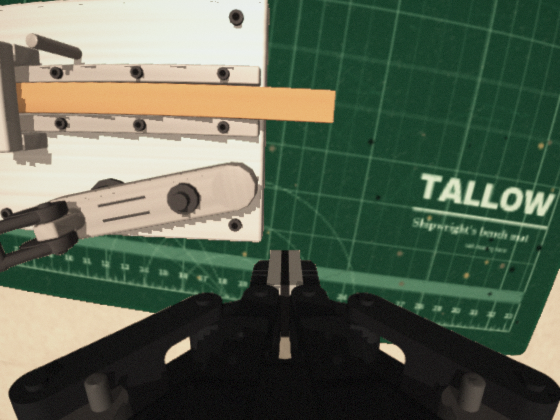

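The view shows the spar home, with its end at (333,105) ≈ jig y -0.111. The strap tip is at (255,185) and the fingers stand at (285,255), short of the commanded position. I'll check the joints.

```bash
python3 -m jog '[{"translation":[0,0,0],"rotation":[0,0,0]}]'; python3 -c "
from plant import manip;import numpy as np
s=manip.read_state();print(np.round(s['q'],3),np.round(s['qd'],3),np.round(s['effort'],1),np.round(s['moment'],2))"
```

```text
clock: 8.82
eef_pos: [0.5496, 0.0752, 0.0644]
orientation: [[0.992, 0.126, -0.003], [0.126, -0.992, 0.021], [-0.0, -0.022, -1.0]]
contact_force: [-0.1, -1.2, -0.7]
width: 0.0002
grasp_force: 0.0
[ 0.125  0.248 -0.313  1.01   0.022  3.141] [-0.001  0.001 -0.001  0.    -0.     0.   ] [ -0.  -48.9  32.8   0.    0.1  -0. ] [ 0.01 -0.01 -0.02]
```

Joint 6 hit its limit at 3.14, because the tool yaw cannot fall below q1. I'll re-yaw the tool to about 35° and recompute the swing path.

```bash
cat > sw.py <<'E'
from h import *
from scipy.spatial.transform import Rotation as Ro
np.set_printoptions(precision=2,suppress=True)
p=np.load("jig.npy"); st=manip.read_state(); R=np.array(st["orientation"]); e=np.array(st["eef_pos"]); print(st["clock"],e)
Y=.6; c,s=np.cos(Y),np.sin(Y); Rt=np.array([[c,s,0],[s,-c,0],[0,0,-1]])
print("rotvec deg",Ro.from_matrix(R.T@Rt).as_rotvec(degrees=True)); phi=Y-p[2]
def go(jx,jy,z): return R.T@(J2W(p,[[jx,jy,z-.003]])[0]-e)*100
if __name__=="__main__":
  for a,m,z in [(1.33,.01,.064)]+[(a,0,.064) for a in (1.33,1.2,1.05,.9,.75,.6,.45,.3,.15,.05,0,-.05)]:
    u=np.array([np.cos(a),-np.sin(a)]);n=np.array([np.sin(a),np.cos(a)]); t=np.pi/2-a-phi
    h=.010+m+.011*abs(np.cos(t))+.0145*abs(np.sin(t))
    q=np.array([-.04,0])+.06*u-n*h; print(a,q*100,go(*q,z))
E
python3 sw.py
```

```text
8.825 [0.55 0.08 0.06]
rotvec deg [ -1.22  -0.28 -27.16]
1.33 [-5.92 -6.65] [ 0.45 -2.75  0.1 ]
1.33 [-4.95 -6.41] [ 1.43 -2.94  0.11]
1.2 [-3.97 -6.43] [ 2.41 -2.88  0.1 ]
1.05 [-2.84 -6.25] [ 3.55 -3.01  0.11]
0.9 [-2.08 -6.13] [ 4.32 -3.09  0.11]
0.75 [-1.3  -5.91] [ 5.1  -3.28  0.11]
0.6 [-0.53 -5.55] [ 5.89 -3.6   0.12]
0.45 [ 0.22 -5.07] [ 6.66 -4.05  0.13]
0.3 [ 0.91 -4.44] [ 7.37 -4.65  0.14]
0.15 [ 1.51 -3.68] [ 8.01 -5.38  0.16]
0.05 [ 1.85 -3.11] [ 8.38 -5.94  0.17]
0 [ 2.  -2.8] [ 8.54 -6.23  0.17]
-0.05 [ 2.13 -2.49] [ 8.68 -6.55  0.18]
```

```bash
python3 -m jog '[{"translation":[0,0,0],"rotation":[-0.4,-0.1,-9]},{"translation":[0,0,0],"rotation":[-0.8,-0.2,-18]},{"translation":[0,0,0],"rotation":[-1.2,-0.3,-27.2]},{"translation":[0,-1.4,0],"rotation":[-1.2,-0.3,-27.2]},{"translation":[0.2,-2.7,0.1],"rotation":[-1.2,-0.3,-27.2]},{"translation":[0.2,-2.7,0.1],"rotation":[-1.2,-0.3,-27.2]},{"translation":[0.2,-2.7,0.1],"rotation":[-1.2,-0.3,-27.2]}]'; python3 sw.py
```

```text
clock: 9.7
eef_pos: [0.5481, 0.1025, 0.0638]
orientation: [[0.825, 0.565, -0.001], [0.565, -0.825, -0.0], [-0.001, -0.0, -1.0]]
contact_force: [-0.1, -0.0, 0.2]
width: -0.0
grasp_force: 0.0
9.7 [0.55 0.1  0.06]
rotvec deg [-0.02  0.04  0.03]
1.33 [-5.92 -6.65] [ 0.23  0.1  -0.02]
1.33 [-4.95 -6.41] [ 1.19  0.37 -0.02]
1.2 [-3.97 -6.43] [ 2.04  0.87 -0.02]
1.05 [-2.84 -6.25] [ 3.11  1.28 -0.02]
0.9 [-2.08 -6.13] [ 3.83  1.56 -0.02]
0.75 [-1.3  -5.91] [ 4.62  1.74 -0.02]
0.6 [-0.53 -5.55] [ 5.46  1.82 -0.02]
0.45 [ 0.22 -5.07] [ 6.35  1.77 -0.02]
0.3 [ 0.91 -4.44] [ 7.26  1.57 -0.03]
0.15 [ 1.51 -3.68] [ 8.16  1.21 -0.03]
0.05 [ 1.85 -3.11] [ 8.74  0.88 -0.03]
0 [ 2.  -2.8] [ 9.02  0.69 -0.03]
-0.05 [ 2.13 -2.49] [ 9.29  0.48 -0.03]
```

```bash
python3 -m jog '[{"translation":[1.2,0.4,0],"rotation":[0,0,0]},{"translation":[2.0,0.9,0],"rotation":[0,0,0]},{"translation":[3.1,1.3,0],"rotation":[0,0,0]},{"translation":[3.8,1.6,0],"rotation":[0,0,0]},{"translation":[4.6,1.7,0],"rotation":[0,0,0]},{"translation":[5.5,1.8,0],"rotation":[0,0,0]},{"translation":[6.3,1.8,0],"rotation":[0,0,0]},{"translation":[7.3,1.6,0],"rotation":[0,0,0]},{"translation":[8.2,1.2,0],"rotation":[0,0,0]},{"translation":[8.5,1.0,0],"rotation":[0,0,0]},{"translation":[8.7,0.9,0],"rotation":[0,0,0]}]'; python3 look.py w4;python3 sw.py|tail -3
```

```text
clock: 11.08
eef_pos: [0.6251, 0.1443, 0.0638]
orientation: [[0.825, 0.565, -0.001], [0.565, -0.825, 0.0], [-0.0, -0.0, -1.0]]
contact_force: [-0.4, -0.7, 0.1]
width: -0.0003
grasp_force: 0.4
drill_bush 0.72 [123. 205.] [0.6142 0.22   0.053 ] jig [0.0137 0.0449]
stop_pin 0.96 [212. 198.] [0.6386 0.1899 0.053 ] jig [0.0356 0.013 ]
strap_pivot 0.59 [174. 338.] [0.565  0.1693 0.049 ] jig [-0.0394 -0.0016]
strap_tip 0.6 [271. 204.] [0.6495 0.1677 0.049 ] jig [ 0.0446 -0.01  ]
thread_pale 0.95 [457. 197.] [0.704 0.074 0.   ] jig [ 0.0914 -0.1078]
11.525 [0.6251 0.1439 0.064 ] [ 0.8251  0.565  -0.0002] [-0.8278 -0.6233  0.0368]
0.05 [ 1.85 -3.11] [ 0.05 -0.05 -0.  ]
0 [ 2.  -2.8] [ 0.33 -0.24 -0.  ]
-0.05 [ 2.13 -2.49] [ 0.6  -0.45 -0.  ]
```

View pics/w4.png

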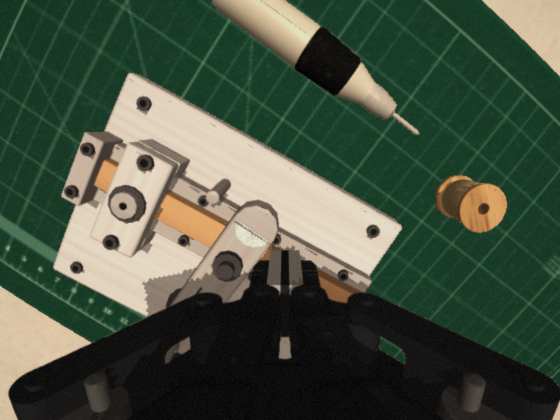

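The strap is nearly over the spar, its tip at (265,212) and the pin at (215,195), with a small gap left. I'll keep pushing until the force shows contact with the pin.

```bash
(python3 -m jog '[{"translation":[0.3,-0.2,0],"rotation":[0,0,0]},{"translation":[0.3,-0.2,0],"rotation":[0,0,0]}]'; python3 -m jog '[{"translation":[0.1,-0.1,0],"rotation":[0,0,0]},{"translation":[0.1,-0.1,0],"rotation":[0,0,0]}]';python3 -m jog '[{"translation":[0.1,-0.1,0],"rotation":[0,0,0]},{"translation":[0.1,-0.1,0],"rotation":[0,0,0]}]') | grep -E "eef|contact"
```

```text
eef_pos: [0.6264, 0.1474, 0.0638]
contact_force: [-0.3, -1.3, 0.8]
eef_pos: [0.6266, 0.1488, 0.0638]
contact_force: [-0.5, -0.7, -0.1]
eef_pos: [0.6269, 0.1502, 0.0638]
contact_force: [-0.2, -0.5, -0.7]
```

```bash
(python3 -m jog '[{"translation":[0.1,-0.1,0],"rotation":[0,0,0]},{"translation":[0.1,-0.1,0],"rotation":[0,0,0]}]'; python3 -m jog '[{"translation":[0.1,-0.1,0],"rotation":[0,0,0]},{"translation":[0.1,-0.1,0],"rotation":[0,0,0]}]';python3 -m jog '[{"translation":[0.1,-0.1,0],"rotation":[0,0,0]},{"translation":[0.1,-0.1,0],"rotation":[0,0,0]}]') | grep -E "eef|contact"
```

```text
eef_pos: [0.6271, 0.1513, 0.0638]
contact_force: [-0.5, -1.4, 0.2]
eef_pos: [0.6271, 0.1521, 0.0637]
contact_force: [-1.6, -5.5, 0.8]
eef_pos: [0.6271, 0.1526, 0.0636]
contact_force: [-2.3, -7.3, 1.2]
```

The strap is against the pin (-7 N). I'll back off, rise, turn the tool square to the jig (yaw 94.7°) and check the result.

```bash
python3 -m jog '[{"translation":[-1,1.7,0],"rotation":[0,0,0]},{"translation":[-1,1.7,-5],"rotation":[0,0,0]},{"translation":[-1,1.7,-10],"rotation":[0,0,-10]},{"translation":[-1,1.7,-11.5],"rotation":[0,0,-20]},{"translation":[-1,1.7,-11.5],"rotation":[0,0,-30]},{"translation":[-1,1.7,-11.5],"rotation":[0,0,-40]},{"translation":[-1,1.7,-11.5],"rotation":[0,0,-50]},{"translation":[-1,1.7,-11.5],"rotation":[0,0,-60.3]},{"translation":[-1,1.7,-11.5],"rotation":[0,0,-60.3]},{"translation":[-1,1.7,-11.5],"rotation":[0,0,-60.3]}]'
sed -i 's/^Y=.6;/Y=1.652;/' sw.py
cat > lv.py <<'E'
from sw import *
for jx,z in ((-.05,.152),(-.0538,.112),(-.06,.1053),(-.066,.0988),(-.0705,.0913),(-.0735,.0832),(-.0755,.0746),(-.0755,.0726)):
    print(jx,z,go(jx,0,z+.022))
f=imaging.grab_frame("top"); c,s=np.cos(p[2]),np.sin(p[2])
for k,z in (("strap_tip",.049),("lever_tip",.116),("lever_pin",.0686),("spar_outer_end",.028)):
    r=spotter.place_of(f,k)
    if r: d=atz(f,r[0]["xy"],z)[:2]-p[:2]; print(k,r[0]["conf"],"jig mm",1000*np.array([c*d[0]+s*d[1],-s*d[0]+c*d[1]]))
E
python3 lv.py; python3 look.py w5
```

```text
clock: 14.28
eef_pos: [0.6293, 0.1343, 0.1789]
orientation: [[-0.079, 0.997, -0.0], [0.997, 0.079, 0.001], [0.001, -0.0, -1.0]]
contact_force: [-1.1, 0.4, 0.3]
width: 0.0001
grasp_force: 0.0
14.275 [0.63 0.13 0.18]
rotvec deg [-0.01 -0.03 -0.13]
-0.05 0.152 [ 4.15 -7.19  0.5 ]
-0.0538 0.112 [ 4.15 -7.57  4.5 ]
-0.06 0.1053 [ 4.15 -8.19  5.17]
-0.066 0.0988 [ 4.15 -8.79  5.82]
-0.0705 0.0913 [ 4.14 -9.24  6.57]
-0.0735 0.0832 [ 4.14 -9.54  7.38]
-0.0755 0.0746 [ 4.14 -9.74  8.24]
-0.0755 0.0726 [ 4.14 -9.74  8.44]
strap_tip 0.73 jig mm [45.32 -9.7 ]
lever_tip 0.69 jig mm [-83.58  -1.9 ]
lever_pin 0.72 jig mm [-27.1   -8.71]
spar_outer_end 0.51 jig mm [ 13.89 -12.11]
drill_bush 0.97 [274.  94.] [0.6145 0.2209 0.053 ] jig [0.0141 0.0458]
stop_pin 0.58 [304. 141.] [0.6395 0.189  0.053 ] jig [0.0364 0.012 ]
strap_pivot 0.57 [205. 157.] [0.565  0.1712 0.049 ] jig [-0.0393  0.0003]
strap_tip 0.85 [314. 157.] [0.6489 0.178  0.049 ] jig [0.0449 0.0003]
lever_pin 0.95 [202. 160.] [0.5673 0.1713 0.0686] jig [-0.037   0.0002]
lever_tip 0.8 [107. 168.] [0.5234 0.1688 0.116 ] jig [-0.081   0.0013]
thread_pale 0.64 [357. 258.] [0.7066 0.0777 0.    ] jig [ 0.0942 -0.1044]
14.975 [0.6291 0.1346 0.1788] [-0.0821  0.9966  0.0002] [ 0.4825  0.4618 -0.0842]
```

View pics/w5.png

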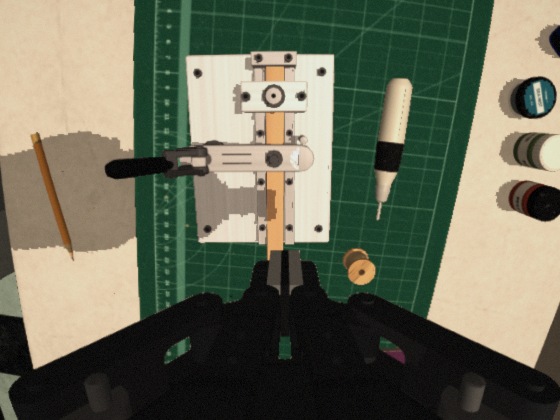

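The strap lies square over the spar against the pin: tip (314,157), pin (304,141). The lever points to -x with its tip at (107,168). Next I press the lever along its arc.

```bash
python3 -m jog '[{"translation":[2,-4,0],"rotation":[0,0,0]},{"translation":[4.1,-7.2,0.5],"rotation":[0,0,0]},{"translation":[4.1,-7.4,2.5],"rotation":[0,0,0]},{"translation":[4.1,-7.5,4.2],"rotation":[0,0,0]},{"translation":[4.1,-7.9,4.8],"rotation":[0,0,0]},{"translation":[4.1,-8.5,5.5],"rotation":[0,0,0]},{"translation":[4.1,-8.8,5.8],"rotation":[0,0,0]},{"translation":[4.1,-9.0,6.2],"rotation":[0,0,0]},{"translation":[4.1,-9.0,6.2],"rotation":[0,0,0]}]'; python3 lv.py | head -10
```

```text
clock: 16.1
eef_pos: [0.5361, 0.168, 0.1174]
orientation: [[-0.082, 0.997, 0.0], [0.997, 0.082, 0.0], [0.0, 0.0, -1.0]]
contact_force: [-0.5, -1.1, 3.4]
width: -0.0
grasp_force: 1.6
16.1 [0.54 0.17 0.12]
rotvec deg [ 0.01 -0.02  0.05]
-0.05 0.152 [ 0.06  1.84 -5.66]
-0.0538 0.112 [ 0.06  1.46 -1.66]
-0.06 0.1053 [ 0.06  0.84 -0.99]
-0.066 0.0988 [ 0.06  0.24 -0.34]
-0.0705 0.0913 [ 0.06 -0.21  0.41]
-0.0735 0.0832 [ 0.06 -0.51  1.22]
-0.0755 0.0746 [ 0.06 -0.71  2.08]
-0.0755 0.0726 [ 0.06 -0.71  2.28]
```

```bash
python3 -m jog '[{"translation":[0,-0.2,0.4],"rotation":[0,0,0]},{"translation":[0,-0.4,0.8],"rotation":[0,0,0]},{"translation":[0,-0.5,1.2],"rotation":[0,0,0]},{"translation":[0,-0.6,1.6],"rotation":[0,0,0]},{"translation":[0,-0.7,1.9],"rotation":[0,0,0]},{"translation":[0,-0.7,1.9],"rotation":[0,0,0]}]'; python3 -m jog '[{"translation":[0,0,0.15],"rotation":[0,0,0]},{"translation":[0,0,0.15],"rotation":[0,0,0]}]'|grep -E "eef|contact"; python3 -m jog '[{"translation":[0,0,0.1],"rotation":[0,0,0]},{"translation":[0,0,0.1],"rotation":[0,0,0]}]'|grep -E "eef|contact"
```

```text
clock: 17.1
eef_pos: [0.5285, 0.1674, 0.0976]
orientation: [[-0.082, 0.997, -0.002], [0.997, 0.082, 0.0], [0.0, -0.002, -1.0]]
contact_force: [-2.2, 0.3, 3.4]
width: -0.0
grasp_force: 1.4
eef_pos: [0.5284, 0.1674, 0.0963]
contact_force: [-2.9, -0.8, 4.7]
eef_pos: [0.5284, 0.1675, 0.0957]
contact_force: [-4.7, -0.8, 7.6]
```

```bash
for i in 1; do python3 -m jog '[{"translation":[0,0,0.15],"rotation":[0,0,0]},{"translation":[0,0,0.15],"rotation":[0,0,0]}]'; python3 -m jog '[{"translation":[0,0,0.15],"rotation":[0,0,0]},{"translation":[0,0,0.15],"rotation":[0,0,0]}]';python3 -m jog '[{"translation":[0,0,0.15],"rotation":[0,0,0]},{"translation":[0,0,0.15],"rotation":[0,0,0]}]'; done|grep -E "eef|contact"
```

```text
eef_pos: [0.5283, 0.1675, 0.0952]
contact_force: [-6.9, -1.2, 13.5]
eef_pos: [0.5283, 0.1675, 0.0947]
contact_force: [-10.2, -2.2, 21.2]
eef_pos: [0.5283, 0.1676, 0.0943]
contact_force: [-12.7, -2.2, 28.8]
```

The contact is stiff now, so the lever is at its bottom. I'll rise, move off and check.

```bash
python3 -m jog '[{"translation":[0,0,-3],"rotation":[0,0,0]},{"translation":[0,0,-8],"rotation":[0,0,0]},{"translation":[-4,5,-9],"rotation":[0,0,0]},{"translation":[-6,8,-9],"rotation":[0,0,0]},{"translation":[-6,8,-9],"rotation":[0,0,0]},{"translation":[-6,8,-9],"rotation":[0,0,0]}]'; python3 look.py w6
python3 - <<'E'
from h import *
p=np.load("jig.npy")
f=imaging.grab_frame("wrist"); d=f["range_z"]
# depth-derived heights along lever line & strap
T=np.linalg.inv(f["world_to_cam"])
for jx in (-.095,-.085,-.075,-.02,.0,.03):
    P=J2W(p,[[jx,0,.07 if jx<-.05 else .048]])
    u,v=np.round(proj(f,P)[0]).astype(int)
    if 0<=u<560 and 0<=v<420:
        o,r=ray(f,((u+.5)/560,(v+.5)/420)); w=o+r*d[v,u]; print(jx,(u,v),"z above jig mm",(w[2]-.003)*1000)
E
```

```text
clock: 19.1
eef_pos: [0.613, 0.1143, 0.1799]
orientation: [[-0.082, 0.997, -0.003], [0.997, 0.082, 0.0], [0.0, -0.003, -1.0]]
contact_force: [-0.8, -0.0, 0.5]
width: 0.0003
grasp_force: 0.0
stop_pin 0.8 [328. 115.] [0.6393 0.189  0.053 ] jig [0.0362 0.012 ]
spar_outer_end 0.7 [294. 259.] [0.626  0.0629 0.028 ] jig [ 0.0127 -0.1126]
strap_pivot 0.97 [229. 132.] [0.5663 0.1711 0.049 ] jig [-0.038   0.0001]
strap_tip 0.92 [337. 133.] [0.6475 0.1772 0.049 ] jig [ 0.0434 -0.0004]
lever_pin 0.75 [224. 132.] [0.5659 0.1716 0.0686] jig [-0.0384  0.0007]
lever_tip 0.56 [139. 132.] [0.5265 0.1703 0.116 ] jig [-0.0778  0.0025]
thread_pale 0.59 [376. 238.] [0.7064 0.0796 0.    ] jig [ 0.0942 -0.1025]
19.55 [0.6135 0.1145 0.1811] [-0.0827  0.9966  0.0002] [-0.8152  0.2011  1.1914]
-0.095 (np.int64(142), np.int64(134)) z above jig mm 70.92640519391058
-0.085 (np.int64(156), np.int64(134)) z above jig mm 72.32929930066321
-0.075 (np.int64(170), np.int64(134)) z above jig mm 70.99846393832607
-0.02 (np.int64(252), np.int64(132)) z above jig mm 48.29125350902053
0.0 (np.int64(278), np.int64(132)) z above jig mm 48.46545261947932
0.03 (np.int64(318), np.int64(132)) z above jig mm 48.5491873890242
```

View pics/w6.png

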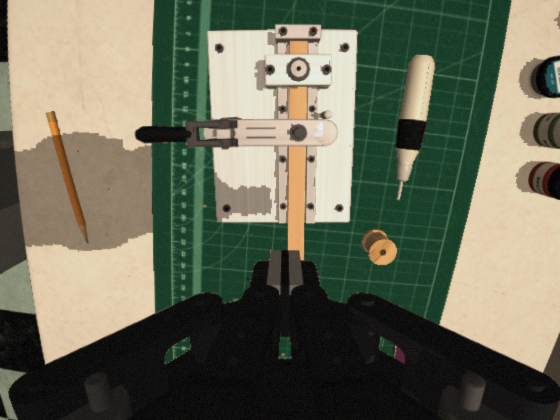

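The lever lies level, with the grip top at 71–72 mm and its tip at (137,134). The strap has dropped to about 48 mm and sits against the pin at (328,115). The spar's end is at jig y -0.1126, which is home, and the surroundings are untouched. The robot is clear, so I'm handing in.

```bash
python3 -c "
from plant import manip
print(manip.close_job())"
```

```text
the job is handed in; nothing more can be done
None
```

The job is handed in, verdict not shown: the spar is against the end stop, the strap is over it at its pin, and the lever is fully down; the foot's force was not measured, only that the strap dropped about 4 mm.

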